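Press the jar lid home and ease the press arm back up

TASK

The white storage jar standing in the green lid press still has its bamboo lid sitting proud. Push the press's red-handled arm all the way down until the lid is fully home, keep it down for a moment, then let the sprung arm rise slowly under your hand until it is fully up again - never let it snap back. Leave the stapler beside the press where it lies.

Things in the scene. Friction and masses are not known exactly. Their poses are not given: they have to be found in the camera images.
- press_arm (a joint): Arm of the green lid press, hinged at the back 165 mm above the counter, reaching forward over the jar. 0 rad = fully up (sloping up 21 degrees), grows as pushed down: 0.36 = level, lid fully home; stop without jar 0.40. A spring drives it up: straight down on the handle takes 2 N at first, 13 N at the bottom. Let go, it snaps up; a slow return is under 0.6 rad/s (0.14 m/s at the handle).
- press_handle (a point): Middle of the upper face of the arm's red handle (75 mm along the arm, 46 wide, 20 thick), 230 mm from the hinge. 257 mm above the counter when up, 177 mm with the lid home (80 mm lower and 19 mm farther from the hinge, so a straight push down stays on the handle). x points along the arm to the hinge, y across, z out of the upper face. Nothing stands above it.
- jar_lid (a joint): Bamboo lid (74 mm across, 12 thick) of the white jar (76 mm across, 80 tall) standing in the press's steel nest under the arm's rubber pad, 110 mm in front of the hinge. Value = how far it is pushed in, in m: 0 = proud by 6 mm, 0.006 = fully home. It goes in with about 6 N and stays where it is left.
- stapler: Bystander: loose desk stapler, black base, blue arm, 150 x 36 x 62 mm, lying on the counter beside the press. Origin under its middle, x along its length. A shut blue jar with the same bamboo lid and a grey vase stand there too, all about 170 to 360 mm to one side or the other of the press.

How it is judged:
On the way, in this order (a step that is already met when the one before it is completed fails the run):
1. the arm is pushed all the way down and kept there, the lid home (value of joint press_arm above 0.32 rad and value of joint jar_lid above 0.0045 m), for 0.2 s.
2. the arm is fully up again (value of joint press_arm below 0.04 rad), for 0.2 s.
At the end, for the whole second after the job is handed in: The lid is home (pushed in more than 4.5 of its 6 mm) and the press arm is fully up (within 0.04 rad) and at rest (value of joint press_arm below 0.04 rad and velocity of joint press_arm between -0.1 and 0.1 rad/s and value of joint jar_lid above 0.0045 m); the robot touches nothing.
It fails at once if the arm snaps back: it rises faster than 0.6 rad/s (velocity of joint press_arm below -0.6 rad/s).
It fails at once if the stapler is shifted more than 20 mm (distance of stapler from where it was at the start of the episode above 0.02 m).
It also fails if it takes over 38 s, if anything falls off the work surface, if the arm or the gripper's body presses on something with over 40 N, if the wrist force passes 120 N, or if a joint passes its speed limit or range.

ROBOT

A 6-joint arm with a two-finger parallel gripper is mounted at the origin on the work surface. World frame = base frame: x ahead of the robot, y to its left, z up, the work surface at z = 0. Lengths are in m, angles in rad, forces in N, time in s.
With the tool pointing down it reaches from about 0.275 to 0.85 m from the base axis. Payload 5.2 kg.
Tool frame: the origin (TCP) lies at the very end of the fingers, on their centre line; the grasp point (between the pads) lies 19 mm behind it; y points along the fingers, x is the direction in which the jaws open and shut, and the axes are right-handed (so a half turn about y gives the same grasp; the last joint's range is limited). The gripper opens to 85 mm and grips with 20 to 120 N. Pads are 22 mm wide; open, the fingers measure 114 mm over their backs; the gripper's body (76 mm by 85 mm) begins 54 mm behind the grasp point. The pads swing forward as they close: fully open they stand 13 mm farther back than shut.
Start: joints at [-1.501, 0.259, 1.535, -0, 1.348, -0.203], TCP at [0.148, -0.53, 0.231] pointing down, gripper open.
Joint ranges: [-3.14, 3.14], [-0.91, 2.08], [0.19, 2.58], [-1.22, 4.36], [0.22, 2.71], [-3.12, 3.12]. Speed limits (rad/s): [2.57, 2.57, 3.14, 3.14, 3.14, 3.14].

INTERFACE

Orientations are given as a unit quaternion [x, y, z, w].
In Python, from cell import status, viewer, ctrl gives the robot as it stands.
- The arm moves only by the tool servo_tool, never from a script. Its argument "steps" is a list of rows, each an object with "fingers": the closure, from 0 (fully open) to 1 (shut); "delta_pos": the shift along the world's x, y, z in mm, a list of three; "rot": the turn, a rotation vector about the world's x, y, z in degrees, a list of three. A call has 1 to 10 rows; each row is the pose to reach, as a shift and turn from the pose commanded when the call began; what a row does not reach only later rows make up. A row lasts 1/12 s, in which the tool goes at most 41.7 mm and 7.16 degrees, less where a joint would pass 70% of its speed; a pose out of reach is approached as far as the arm can. A call with a gripper value outside its range is refused whole. The fingers move at their own pace and stop on an object; the grip force is fixed at half the most. Time passes only in rows, so rows that repeat a pose let the fingers close. It gives the time, the measured TCP pose, the force and the opening at its end, in the units of the state.
- status.observe(): the state, without advancing time (a new reading comes with each control period).
- viewer.read_camera(name): name is "side" or "top"; returns a dict with "img" (400x640x3 uint8, red, green, blue), "fx", "fy", "cx", "cy" (pixels), "T" (4x4, takes a point from camera to world coordinates). Camera axes: x right, y down, z forward; pixel columns grow to the right and rows downward; lengths in m; the calibration is good to about 2 mm. A picture is of the moment at which its call begins. There is no depth.
- ctrl.job_done(): hands the job in, once; it reports no verdict.
The state is a dict: "t": time; "joint_pos": joint angles; "joint_velocities": joint speeds; "effort": joint torques, N m; "tcp_pos": TCP position; "ee_rot": TCP orientation; "force": force on the tool from outside, world axes, zero at the start; "moment": the same for the moment, N m; "grip_width": opening from 0.0 (shut) to 1.0 (fully open).
Only numpy, scipy, OpenCV 4.12 (cv2) and the standard library are available. Lean on these libraries where they do the work, as an engineer would, in place of code of your own. Each camera call takes 0.05 s, during which the arm holds its last target.

## Working session

There is one attempt and no reset: what is moved stays moved. The work goes in short steps, Python scripts to look and compute and a tool call to move; the robot and the scene stay as the last step left them, time stands still between calls to the robot, and variables do not carry over. Pictures are saved under pics/ and viewed, and the job is handed in when it is done.

Besides the shell and the picture viewer there is one more tool, called after "Emit:" as name(argument=value, ...), one argument or row to a line, values as JSON. servo_tool: Moves the arm, as the interface text tells. Its arguments: {"type":"object","properties":{"steps":{"type":"array"}},"required":["steps"]}

```bash
mkdir -p pics; python3 - <<'E'
from cell import status, viewer
import cv2
s=status.observe(); print({k:s[k] for k in('t','tcp_pos','ee_rot','force','grip_width')})
for n in('side','top'):
    c=viewer.read_camera(n); cv2.imwrite(f'pics/{n}0.png',c['img'][:,:,::-1]); print(n,c['fx'],c['cx'],c['cy'],c['T'])
E
```

```text
{'t': 0.0, 'tcp_pos': array([ 0.14819531, -0.52912224,  0.23048165]), 'ee_rot': array([-0.56286621,  0.42777417, -0.42694247,  0.56383599]), 'force': array([-0.1177496 , -0.13895002, -0.18205529]), 'grip_width': 1.0031139475124848}
side 433.96695646899263 325.49829217740904 200.20283964473458 [[-0.83112035 -0.31044013  0.46137391  0.24874235]
 [-0.55590152  0.48556275 -0.67468683  0.68641018]
 [-0.01457612 -0.81722441 -0.57613523  0.7049456 ]
 [ 0.          0.          0.          1.        ]]
top 426.14384342905095 318.2402888211089 199.63824327130413 [[ 0.0058759  -0.99122237  0.13207459  0.50874584]
 [-0.99997824 -0.00622067 -0.00219796  0.08140148]
 [ 0.00300026 -0.1320588  -0.99123734  1.27251318]
 [ 0.          0.          0.          1.        ]]
```

View pics/side0.png

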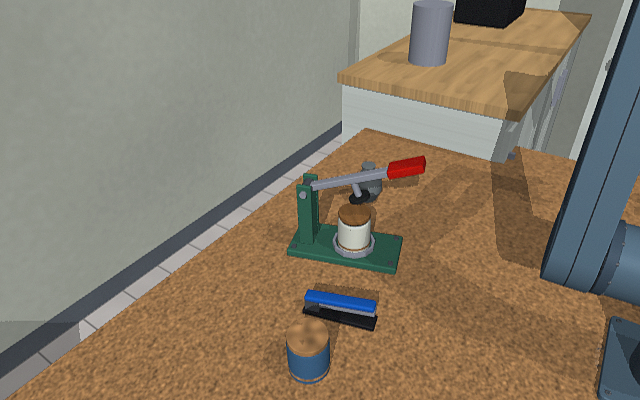

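View pics/top0.png

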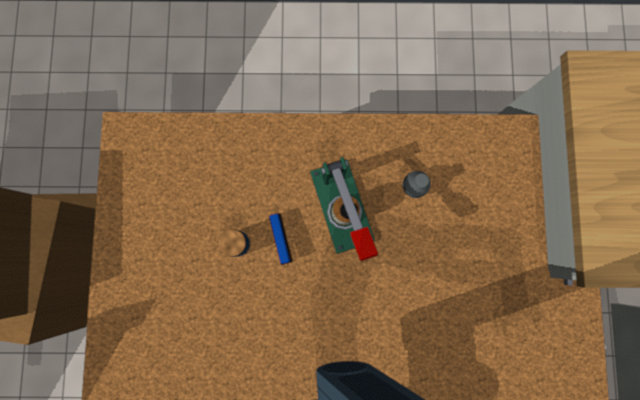

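The side view shows the press with its red handle at about (407,168), and the stapler at (340,308). In the top view the handle is at (364,244), the arm pivot at (335,168) and the stapler at (281,239). Next I'll measure these positions.

```bash
cat > h.py <<'E'
import numpy as np, cv2
from cell import viewer
def ray(c,u,v):
    d=c['T'][:3,:3]@np.array([(u-c['cx'])/c['fx'],(v-c['cy'])/c['fy'],1]); return c['T'][:3,3],d/np.linalg.norm(d)
def plane(c,u,v,z):
    o,d=ray(c,u,v); return o+d*(z-o[2])/d[2]
def tri(r):
    A=0;b=0
    for o,d in r:
        P=np.eye(3)-np.outer(d,d);A=A+P;b=b+P@o
    return np.linalg.solve(A,b)
def red(c):
    h=cv2.cvtColor(c['img'],cv2.COLOR_RGB2HSV)
    m=(((h[...,0]<6)|(h[...,0]>174))&(h[...,1]>200)&(h[...,2]>90)).astype('uint8')
    k=max(cv2.findContours(m,0,2)[0],key=cv2.contourArea); return k
E
python3 - <<'E'
from h import *
R=[]
for n in('side','top'):
    c=viewer.read_camera(n);k=red(c);M=cv2.moments(k);u,v=M['m10']/M['m00'],M['m01']/M['m00']
    print(n,M['m00'],u,v,cv2.minAreaRect(k));R.append(ray(c,u,v))
    if n=='top':
        for p in cv2.boxPoints(cv2.minAreaRect(k)): print(plane(c,*p,.255))
        print('cent',plane(c,u,v,.257)); print('post',plane(c,335,168,.165))
        h=cv2.cvtColor(c['img'],cv2.COLOR_RGB2HSV)
        m=((abs(h[...,0].astype(int)-75)<15)&(h[...,1]>80)).astype('uint8')
        k=max(cv2.findContours(m,0,2)[0],key=cv2.contourArea);print('green',cv2.minAreaRect(k))
print('tri',tri(R))
E
```

```text
side 577.5 406.19711399711395 167.23520923520923 ((405.98077392578125, 167.4038543701172), (16.86598777770996, 39.81157684326172), 78.69007110595703)
top 508.0 363.66797900262463 243.53051181102362 ((363.8000183105469, 243.39999389648438), (29.725406646728516, 18.973661422729492), 71.56504821777344)
[0.56621258 0.0026987  0.255     ]
[ 0.58079226 -0.04038323  0.255     ]
[ 0.51407838 -0.06202081  0.255     ]
[ 0.49975512 -0.01926633  0.255     ]
cent [ 0.53968714 -0.02923438  0.257     ]
post [0.74112156 0.03505657 0.165     ]
green ((333.3836669921875, 206.7278289794922), (88.98275756835938, 22.30933380126953), 72.05059814453125)
tri [ 0.53957968 -0.03006491  0.25054011]
```

Emit:
servo_tool(
  steps=[
    {"fingers": 1,"delta_pos": [0,0,35],"rot": [0,0,0]},
    {"fingers": 1,"delta_pos": [0,0,70],"rot": [0,0,0]},
    {"fingers": 1,"delta_pos": [20,25,95],"rot": [0,0,0]},
    {"fingers": 1,"delta_pos": [40,50,100],"rot": [0,0,0]},
    {"fingers": 1,"delta_pos": [60,75,100],"rot": [0,0,0]},
    {"fingers": 1,"delta_pos": [80,100,100],"rot": [0,0,0]},
    {"fingers": 1,"delta_pos": [100,125,100],"rot": [0,0,0]},
    {"fingers": 1,"delta_pos": [120,150,100],"rot": [0,0,0]},
    {"fingers": 1,"delta_pos": [140,175,100],"rot": [0,0,0]},
    {"fingers": 1,"delta_pos": [160,200,100],"rot": [0,0,0]},
  ],
)

```text
t: 1.03
tcp_pos: [0.3088, -0.3282, 0.3313]
ee_rot: [-0.563, 0.427, -0.427, 0.563]
force: [0.5, -0.8, -0.3]
grip_width: 0.003
```

Emit:
servo_tool(
  steps=[
    {"fingers": 1,"delta_pos": [24,31,0],"rot": [0,0,0]},
    {"fingers": 1,"delta_pos": [48,61,0],"rot": [0,0,0]},
    {"fingers": 1,"delta_pos": [72,92,0],"rot": [0,0,0]},
    {"fingers": 1,"delta_pos": [96,123,0],"rot": [0,0,0]},
    {"fingers": 1,"delta_pos": [120,154,0],"rot": [0,0,0]},
    {"fingers": 1,"delta_pos": [144,185,0],"rot": [0,0,0]},
    {"fingers": 1,"delta_pos": [168,216,0],"rot": [0,0,0]},
    {"fingers": 1,"delta_pos": [192,247,0],"rot": [0,0,0]},
    {"fingers": 1,"delta_pos": [216,278,0],"rot": [0,0,0]},
    {"fingers": 1,"delta_pos": [232,299,0],"rot": [0,0,0]},
  ],
)

```text
t: 1.87
tcp_pos: [0.5416, -0.0275, 0.331]
ee_rot: [-0.563, 0.427, -0.427, 0.564]
force: [-0.4, -0.3, 0.1]
grip_width: -0.002
```

Emit:
servo_tool(
  steps=[
    {"fingers": 1,"delta_pos": [0,0,-20],"rot": [0,0,0]},
    {"fingers": 1,"delta_pos": [0,0,-40],"rot": [0,0,0]},
    {"fingers": 1,"delta_pos": [0,0,-50],"rot": [0,0,0]},
    {"fingers": 1,"delta_pos": [0,0,-50],"rot": [0,0,0]},
    {"fingers": 1,"delta_pos": [0,0,-50],"rot": [0,0,0]},
  ],
)

```text
t: 2.28
tcp_pos: [0.5399, -0.0309, 0.2812]
ee_rot: [0.563, -0.428, 0.427, -0.563]
force: [-0.1, -0.4, 0.1]
grip_width: 0.002
```

```bash
python3 - <<'E'
from h import *
from cell import status
a=viewer.read_camera('side')['img'][60:300,250:550,::-1]
b=viewer.read_camera('top')['img'][120:320,200:500,::-1]
cv2.imwrite('pics/a.png',cv2.resize(a,None,fx=2,fy=2));cv2.imwrite('pics/b.png',cv2.resize(b,None,fx=2,fy=2))
s=status.observe();print(s['tcp_pos'],s['force'])
E
```

```text
[ 0.54067151 -0.03125255  0.28258314] [-0.07027757 -1.36509165  0.47325984]
```

View pics/a.png

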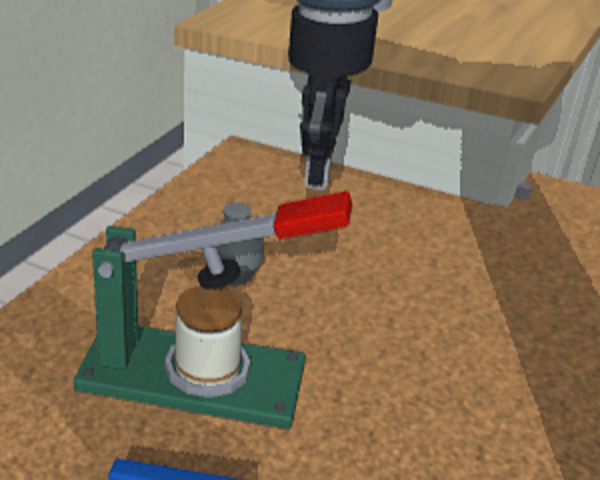

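View pics/b.png

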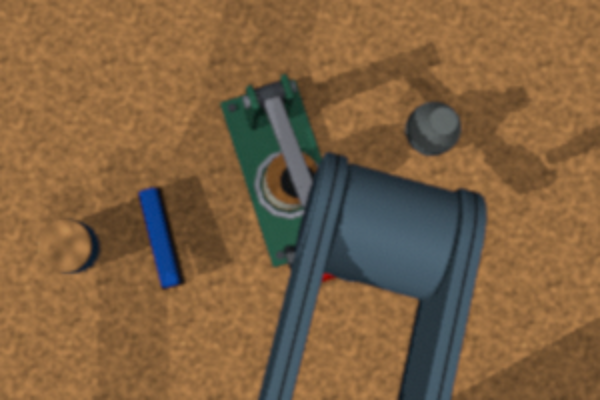

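The side crop shows the closed fingertip at about (317,187), directly above the handle centre at (313,213). The top view is blocked by the robot's elbow, with the stapler untouched at (160,237). I'll go down gently to make contact.

Emit:
servo_tool(
  steps=[
    {"fingers": 1,"delta_pos": [0,0,-8],"rot": [0,0,0]},
    {"fingers": 1,"delta_pos": [0,0,-14],"rot": [0,0,0]},
    {"fingers": 1,"delta_pos": [0,0,-18],"rot": [0,0,0]},
    {"fingers": 1,"delta_pos": [0,0,-22],"rot": [0,0,0]},
    {"fingers": 1,"delta_pos": [-1,0,-26],"rot": [0,0,0]},
    {"fingers": 1,"delta_pos": [-2,-1,-30],"rot": [0,0,0]},
    {"fingers": 1,"delta_pos": [-3,-1,-34],"rot": [0,0,0]},
    {"fingers": 1,"delta_pos": [-4,-1,-38],"rot": [0,0,0]},
  ],
)

```text
t: 3.05
tcp_pos: [0.5362, -0.032, 0.2433]
ee_rot: [0.563, -0.427, 0.428, -0.563]
force: [-1.4, -1.2, 4.0]
grip_width: -0.004
```

Emit:
servo_tool(
  steps=[
    {"fingers": 1,"delta_pos": [-1,0,-5],"rot": [0,0,0]},
    {"fingers": 1,"delta_pos": [-2,-1,-10],"rot": [0,0,0]},
    {"fingers": 1,"delta_pos": [-4,-1,-15],"rot": [0,0,0]},
    {"fingers": 1,"delta_pos": [-5,-2,-20],"rot": [0,0,0]},
    {"fingers": 1,"delta_pos": [-6,-2,-25],"rot": [0,0,0]},
    {"fingers": 1,"delta_pos": [-6,-2,-25],"rot": [0,0,0]},
  ],
)

```text
t: 3.55
tcp_pos: [0.53, -0.0338, 0.2174]
ee_rot: [0.563, -0.427, 0.427, -0.563]
force: [0.0, -0.9, 5.8]
grip_width: 0.001
```

```bash
python3 - <<'E'
from h import *
from cell import status
a=viewer.read_camera('side')['img'][60:300,250:550,::-1]
cv2.imwrite('pics/c.png',cv2.resize(a,None,fx=2,fy=2))
s=status.observe();print(s['tcp_pos'],s['force'])
E
```

```text
[ 0.53016915 -0.03376155  0.21796163] [-0.86013587 -0.0255447   5.85919383]
```

View pics/c.png

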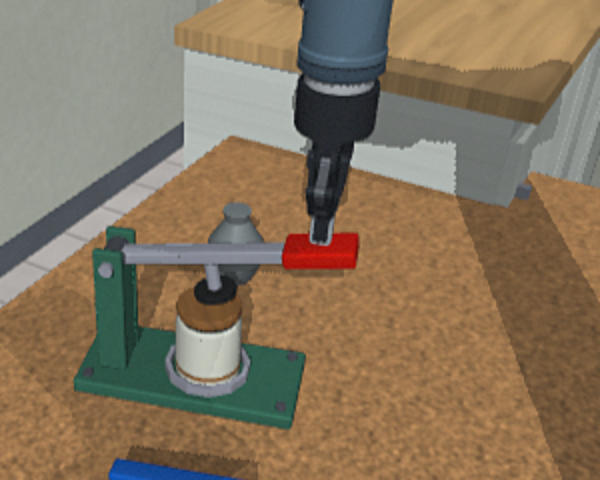

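The fingertip sits on the middle of the handle at (320,240), and the pad is close to the lid at (213,293). I'll keep pushing.

Emit:
servo_tool(
  steps=[
    {"fingers": 1,"delta_pos": [-1,0,-5],"rot": [0,0,0]},
    {"fingers": 1,"delta_pos": [-1,0,-10],"rot": [0,0,0]},
    {"fingers": 1,"delta_pos": [-2,-1,-15],"rot": [0,0,0]},
    {"fingers": 1,"delta_pos": [-3,-1,-20],"rot": [0,0,0]},
    {"fingers": 1,"delta_pos": [-3,-1,-25],"rot": [0,0,0]},
    {"fingers": 1,"delta_pos": [-4,-1,-29],"rot": [0,0,0]},
  ],
)

```text
t: 4.1
tcp_pos: [0.5263, -0.035, 0.1897]
ee_rot: [0.563, -0.427, 0.428, -0.563]
force: [-1.6, -1.1, 10.4]
grip_width: 0.0
```

Emit:
servo_tool(
  steps=[
    {"fingers": 1,"delta_pos": [0,0,-3],"rot": [0,0,0]},
    {"fingers": 1,"delta_pos": [0,0,-6],"rot": [0,0,0]},
    {"fingers": 1,"delta_pos": [0,0,-6],"rot": [0,0,0]},
  ],
)

```text
t: 4.35
tcp_pos: [0.5258, -0.0351, 0.1837]
ee_rot: [0.564, -0.427, 0.427, -0.563]
force: [-3.8, -0.5, 9.4]
grip_width: -0.003
```

Emit:
servo_tool(
  steps=[
    {"fingers": 1,"delta_pos": [0,0,-2],"rot": [0,0,0]},
    {"fingers": 1,"delta_pos": [0,0,-4],"rot": [0,0,0]},
    {"fingers": 1,"delta_pos": [0,0,-4],"rot": [0,0,0]},
  ],
)

```text
t: 4.6
tcp_pos: [0.5255, -0.0352, 0.1799]
ee_rot: [0.564, -0.427, 0.427, -0.563]
force: [-4.2, -2.2, 9.6]
grip_width: 0.004
```

Emit:
servo_tool(
  steps=[
    {"fingers": 1,"delta_pos": [0,0,-2],"rot": [0,0,0]},
    {"fingers": 1,"delta_pos": [0,0,-3],"rot": [0,0,0]},
    {"fingers": 1,"delta_pos": [0,0,-3],"rot": [0,0,0]},
  ],
)

```text
t: 4.85
tcp_pos: [0.5254, -0.0352, 0.177]
ee_rot: [0.564, -0.427, 0.427, -0.563]
force: [-5.7, -3.1, 10.1]
grip_width: 0.001
```

```bash
python3 - <<'E'
from h import *
from cell import status
a=viewer.read_camera('side')['img'][140:270,280:450,::-1]
cv2.imwrite('pics/d.png',cv2.resize(a,None,fx=4,fy=4))
s=status.observe();print(s['tcp_pos'],s['force'])
E
```

```text
[ 0.5253832  -0.03526179  0.17704294] [-5.96036511 -2.90294812 11.51402236]
```

View pics/d.png

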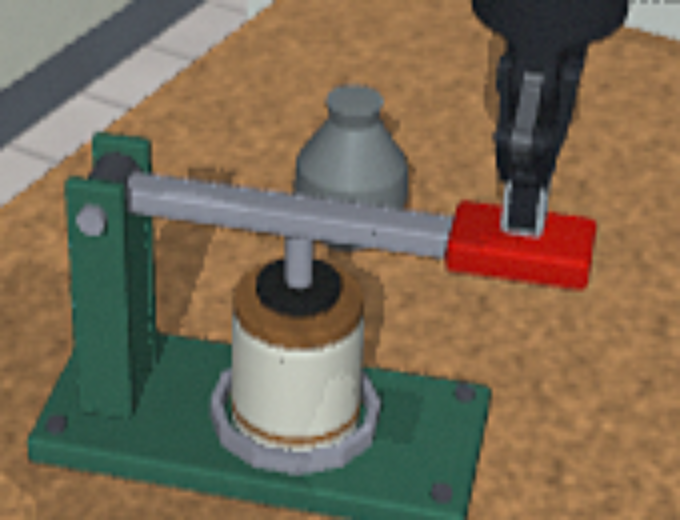

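The arm looks nearly level, with the fingertip mid-handle at (523,228) and the pad on the lid. There's no hard stop in the force yet, so I'll push on in small steps.

Emit:
servo_tool(
  steps=[
    {"fingers": 1,"delta_pos": [0,0,-1],"rot": [0,0,0]},
    {"fingers": 1,"delta_pos": [0,0,-2],"rot": [0,0,0]},
    {"fingers": 1,"delta_pos": [0,0,-2],"rot": [0,0,0]},
  ],
)

```text
t: 5.15
tcp_pos: [0.5254, -0.0353, 0.1767]
ee_rot: [0.564, -0.427, 0.428, -0.563]
force: [-9.3, -1.8, 20.9]
grip_width: 0.001
```

Emit:
servo_tool(
  steps=[
    {"fingers": 1,"delta_pos": [0,0,-1],"rot": [0,0,0]},
    {"fingers": 1,"delta_pos": [0,0,-2],"rot": [0,0,0]},
    {"fingers": 1,"delta_pos": [0,0,-2],"rot": [0,0,0]},
  ],
)

```text
t: 5.4
tcp_pos: [0.5254, -0.0353, 0.1764]
ee_rot: [0.564, -0.427, 0.428, -0.563]
force: [-13.8, -1.5, 32.1]
grip_width: 0.0
```

Force climbed to 32 N with the position steady at 176.5 mm, so the arm is at the hard stop and the lid is home. I'll hold briefly, then rise slowly at 3–4 mm per row (about 0.04 m/s).

Emit:
servo_tool(
  steps=[
    {"fingers": 1,"delta_pos": [0,0,0],"rot": [0,0,0]},
    {"fingers": 1,"delta_pos": [0,0,0],"rot": [0,0,0]},
    {"fingers": 1,"delta_pos": [0,0,0],"rot": [0,0,0]},
    {"fingers": 1,"delta_pos": [0,0,1],"rot": [0,0,0]},
    {"fingers": 1,"delta_pos": [0,0,3],"rot": [0,0,0]},
    {"fingers": 1,"delta_pos": [0,0,5],"rot": [0,0,0]},
    {"fingers": 1,"delta_pos": [0,0,7],"rot": [0,0,0]},
    {"fingers": 1,"delta_pos": [0,0,9],"rot": [0,0,0]},
  ],
)

```text
t: 6.07
tcp_pos: [0.5257, -0.0351, 0.1821]
ee_rot: [0.564, -0.427, 0.427, -0.563]
force: [-3.4, -2.0, 8.4]
grip_width: -0.001
```

Emit:
servo_tool(
  steps=[
    {"fingers": 1,"delta_pos": [0,0,3],"rot": [0,0,0]},
    {"fingers": 1,"delta_pos": [0,0,6],"rot": [0,0,0]},
    {"fingers": 1,"delta_pos": [1,0,9],"rot": [0,0,0]},
    {"fingers": 1,"delta_pos": [1,0,12],"rot": [0,0,0]},
    {"fingers": 1,"delta_pos": [2,1,15],"rot": [0,0,0]},
    {"fingers": 1,"delta_pos": [2,1,18],"rot": [0,0,0]},
    {"fingers": 1,"delta_pos": [3,1,21],"rot": [0,0,0]},
    {"fingers": 1,"delta_pos": [3,1,24],"rot": [0,0,0]},
    {"fingers": 1,"delta_pos": [4,1,27],"rot": [0,0,0]},
    {"fingers": 1,"delta_pos": [4,1,30],"rot": [0,0,0]},
  ],
)

```text
t: 6.9
tcp_pos: [0.5302, -0.0335, 0.2118]
ee_rot: [-0.563, 0.427, -0.427, 0.563]
force: [-0.1, 0.6, 4.9]
grip_width: 0.004
```

```bash
python3 - <<'E'
from h import *
from cell import status
a=viewer.read_camera('side')['img'][140:270,280:450,::-1]
cv2.imwrite('pics/e.png',cv2.resize(a,None,fx=4,fy=4))
s=status.observe();print(s['t'],s['tcp_pos'],s['force'])
E
```

```text
6.95 [ 0.5303454  -0.03345425  0.21238442] [-2.53294404  0.15951233  7.17549615]
```

View pics/e.png

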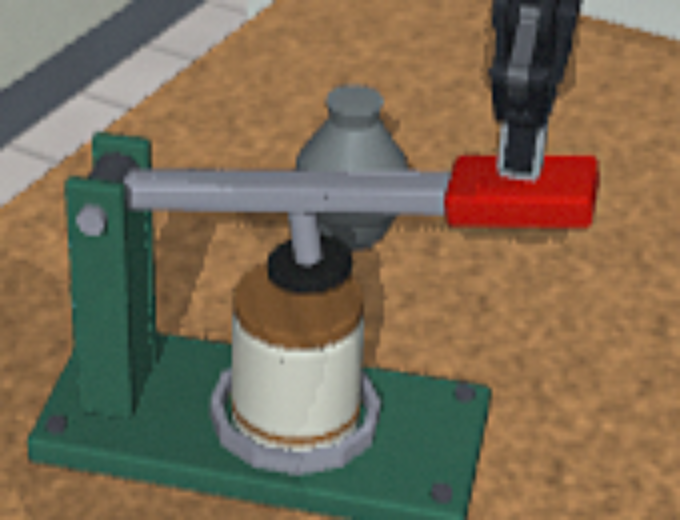

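The arm is rising under the finger, with the tip at (520,172) still on the handle. The lid stays down at (298,305), so I'll continue the slow rise.

Emit:
servo_tool(
  steps=[
    {"fingers": 1,"delta_pos": [1,0,3],"rot": [0,0,0]},
    {"fingers": 1,"delta_pos": [1,0,6],"rot": [0,0,0]},
    {"fingers": 1,"delta_pos": [2,1,9],"rot": [0,0,0]},
    {"fingers": 1,"delta_pos": [3,1,12],"rot": [0,0,0]},
    {"fingers": 1,"delta_pos": [4,1,15],"rot": [0,0,0]},
    {"fingers": 1,"delta_pos": [5,2,18],"rot": [0,0,0]},
    {"fingers": 1,"delta_pos": [6,2,21],"rot": [0,0,0]},
    {"fingers": 1,"delta_pos": [7,2,24],"rot": [0,0,0]},
    {"fingers": 1,"delta_pos": [8,2,27],"rot": [0,0,0]},
    {"fingers": 1,"delta_pos": [9,3,30],"rot": [0,0,0]},
  ],
)

```text
t: 7.78
tcp_pos: [0.5392, -0.0307, 0.2414]
ee_rot: [0.563, -0.427, 0.427, -0.563]
force: [-1.3, -1.0, 4.8]
grip_width: 0.003
```

Emit:
servo_tool(
  steps=[
    {"fingers": 1,"delta_pos": [0,0,3],"rot": [0,0,0]},
    {"fingers": 1,"delta_pos": [0,0,6],"rot": [0,0,0]},
    {"fingers": 1,"delta_pos": [0,0,9],"rot": [0,0,0]},
    {"fingers": 1,"delta_pos": [0,0,12],"rot": [0,0,0]},
    {"fingers": 1,"delta_pos": [0,0,15],"rot": [0,0,0]},
    {"fingers": 1,"delta_pos": [0,0,18],"rot": [0,0,0]},
    {"fingers": 1,"delta_pos": [0,0,21],"rot": [0,0,0]},
    {"fingers": 1,"delta_pos": [0,0,24],"rot": [0,0,0]},
  ],
)

```text
t: 8.45
tcp_pos: [0.5386, -0.0307, 0.2652]
ee_rot: [0.564, -0.428, 0.427, -0.563]
force: [0.5, 0.2, 0.3]
grip_width: -0.001
```

Emit:
servo_tool(
  steps=[
    {"fingers": 1,"delta_pos": [0,0,10],"rot": [0,0,0]},
    {"fingers": 1,"delta_pos": [0,0,20],"rot": [0,0,0]},
    {"fingers": 1,"delta_pos": [0,0,30],"rot": [0,0,0]},
    {"fingers": 1,"delta_pos": [0,0,40],"rot": [0,0,0]},
    {"fingers": 1,"delta_pos": [0,0,40],"rot": [0,0,0]},
    {"fingers": 1,"delta_pos": [0,0,40],"rot": [0,0,0]},
    {"fingers": 1,"delta_pos": [0,0,40],"rot": [0,0,0]},
  ],
)

```text
t: 9.03
tcp_pos: [0.539, -0.0306, 0.3051]
ee_rot: [0.563, -0.427, 0.427, -0.563]
force: [-0.1, -0.1, -1.0]
grip_width: 0.001
```

```bash
python3 - <<'E'
from h import *
from cell import status
c=viewer.read_camera('side');k=red(c);M=cv2.moments(k);print(M['m10']/M['m00'],M['m01']/M['m00'])
a=c['img'][110:340,270:470,::-1]
cv2.imwrite('pics/f.png',cv2.resize(a,None,fx=2.5,fy=2.5))
s=status.observe();print(s['t'],s['tcp_pos'],s['force'])
E
```

```text
406.2349070100143 167.2137339055794
9.0833 [ 0.53889514 -0.03055968  0.30481927] [ 0.42234545  0.28508315 -0.73951142]
```

View pics/f.png

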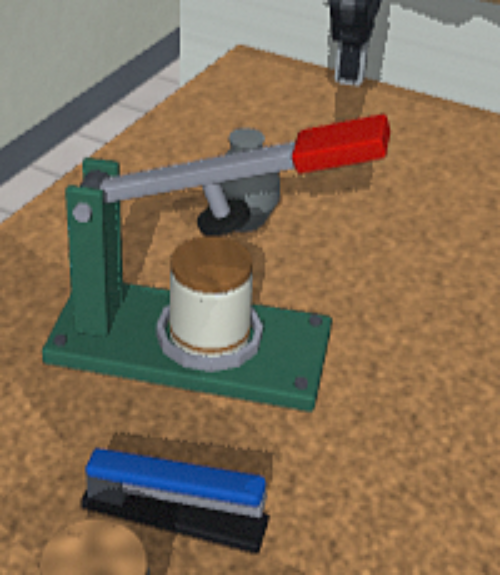

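The handle centroid is back at its starting pixel (406.2,167.2), the finger is clear, and the stapler hasn't moved. I'll compare the lid height and stapler with the first picture before handing in.

```bash
python3 - <<'E'
from h import *
a=cv2.imread('pics/side0.png');b=viewer.read_camera('side')['img'][:,:,::-1].copy()
for n,i in(('0',a),('1',b)):
    h=cv2.cvtColor(i,cv2.COLOR_BGR2HSV)
    m=((abs(h[...,0].astype(int)-112)<10)&(h[...,1]>180))[280:320,300:380]; ys,xs=np.nonzero(m);print('stapler',xs.mean()+300,ys.mean()+280)
    w=((h[200:260,345:362,1]<60)&(h[200:260,345:362,2]>120)); print('first white rows',w.argmax(0)+200)
o=np.hstack([cv2.resize(i[190:265,325:385],None,fx=6,fy=6) for i in(a,b)]);cv2.imwrite('pics/g.png',o)
E
```

```text
stapler 340.40291262135923 300.40291262135923
first white rows [225 225 225 226 226 226 226 226 227 227 227 227 227 226 226 226 226]
stapler 340.36874236874235 300.3919413919414
first white rows [225 226 226 226 227 227 227 227 227 227 227 227 227 227 227 227 226]
```

View pics/g.png

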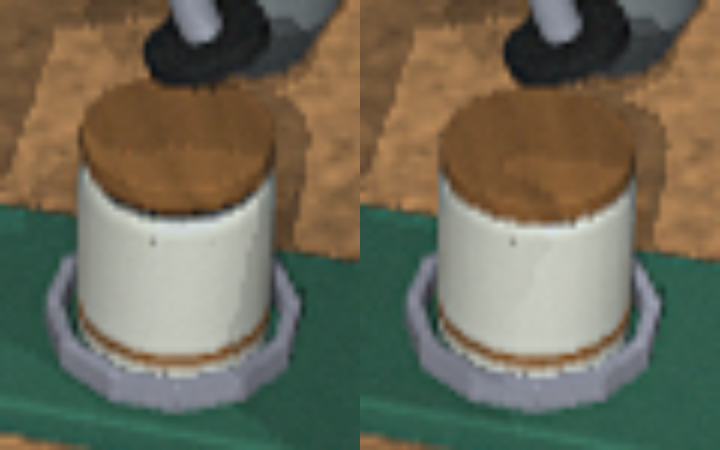

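In this before/after pair the lid's top edge has dropped from row ~80 to ~88 and the dark gap under the rim at row ~212 is gone, so the lid is home.

```bash
python3 -c "
from cell import ctrl
print(ctrl.job_done())"
```

```text
the job is handed in; nothing more can be done
None
```

The lid is fully home and the press arm is back up. I handed the job in at about 9 s of the 38 s allowed; no verdict was reported.

- **Push down:** I pushed the handle down with the closed fingertips until it stopped hard at 176.5 mm, with the force rising from 11 to 32 N. I held it there for about half a second.
- **Slow return:** I let the arm up under the finger at about 0.04 m/s, against the 0.14 m/s limit. Force readings showed contact until the arm was close to the top, then I moved clear.
- **Last checks:**
  - The handle is back at its starting pixel.
  - The lid's top edge is lower and the gap under its rim is gone.
  - The stapler has moved less than 0.1 pixel.
  - The fingertip is about 48 mm above the handle, and the force reads close to zero.

No check failed or disagreed. I judged the arm's position and speed from the tool and the pictures, as its joint values can't be read directly.

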